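# Press the blue instrument-tray cover home

## Task

Two small white instrument trays stand on the worktop, each with its cover propped open at one end. Press the raised end of the blue cover down until the cover sits level and flush in its tray, and leave the grey-covered tray ajar just as it is, because its instruments are still airing.

Things in the scene. Friction and masses are not known exactly. Their poses are not given: they have to be found in the camera images.
- cover_blue: Loose flat blue plate, 118 x 78 x 5 mm, about 80 g. Origin: centre of its underside; x along it to the raised end, z out of its top. Slopes about 12 degrees: low end on the tray's ledge, raised end on two black pins. A push of about 4 N there slides the pins down 24 mm with steady friction, no spring, until the plate meets the rigid ledge. Seated: level, its top 30 mm above the worktop.
- blue_press (a point): Centre of the round white press spot (18 mm across, black rim) on the top face of the blue cover, 37 mm from the cover's centre towards the raised end, on its midline; axes as the cover. About 50 mm above the worktop at the start, 30 mm when the cover is seated.
- tray_blue: White tray under the blue cover, 134 x 94 mm, fixed to the worktop, any yaw. Origin: centre of its underside, z = 0; x to the end where the cover is raised. Rim 30 mm high; at the raised end the end wall and 34 mm long side cheeks (82 mm apart inside) are 60 mm high, all 6 mm thick. Inner ledge 25 mm high; the cover has 2 mm of play all round.
- cover_grey: Flat grey cover plate of the other, identical white tray, same size, slope, press spot and frame as the blue one. It must stay as it is. The two trays may stand in either order, left or right, and each at any yaw.
Things that resemble listed ones, but are neither listed nor needed, are in the scene too. Several things have the shape of the cover_blue; the one meant has the colours described above.

How it is judged:
At the end, for the whole second after the job is handed in: The blue cover lies at rest in its tray, level within 4 degrees, its press spot no more than 4 mm proud of the rim and its centre within 12 mm of the tray's centre; the grey cover has not moved by 8 mm or more (z of blue_press in the frame of tray_blue below 0.034 m and angle between cover_blue's own z axis and vertical below 0.07 rad and z of cover_blue in the frame of tray_blue below 0.029 m and horizontal distance between cover_blue and tray_blue below 0.012 m and linear speed of cover_blue below 0.02 m/s and distance of cover_grey from where it was at the start of the episode below 0.008 m); the robot touches nothing.
It fails at once if the grey cover was pressed or displaced by more than 8 mm (distance of cover_grey from where it was at the start of the episode above 0.008 m).
It also fails if it takes over 26 s, if anything falls off the work surface, if the arm or the gripper's body presses on something with over 40 N, if the wrist force passes 120 N, or if a joint passes its speed limit or range.

## Robot

A 6-joint arm with a two-finger parallel gripper is mounted at the origin on a cart in front of the work surface, level with it; the furniture and walls round the work are solid. World frame = base frame: x ahead of the robot, y to its left, z up, the work surface at z = 0. Lengths are in m, angles in rad, forces in N, time in s.
With the tool pointing down it reaches from about 0.425 to 0.95 m from the base axis. Payload 3.5 kg.
Tool frame: the origin (TCP) lies between the finger pads; the fingertips stand 25 mm ahead of it and the grasp point (between the pads) lies 6 mm ahead of it (bot.tcp_to_tips is the distance from the TCP to the fingertips, in m); y points along the fingers, z is the direction in which the jaws open and shut, and the axes are right-handed (so a half turn about y gives the same grasp; the last joint's range is limited). The gripper opens to 85 mm and grips with 20 to 120 N. Pads are 22 mm wide; open, the fingers measure 114 mm over their backs; the gripper's body (76 mm by 85 mm) begins 54 mm behind the grasp point. The pads swing forward as they close: fully open they stand 13 mm farther back than shut.
Start: joints at [-1.264, 0.286, 1.577, -0, 1.279, -0.15], TCP at [0.298, -0.606, 0.256] pointing down, gripper open.
Joint ranges: [-2.77, 2.77], [-0.9, 2.22], [0.21, 2.48], [-1.53, 4.67], [0.24, 2.81], [-2.84, 2.84]. Speed limits (rad/s): [2.79, 2.79, 3.14, 3.14, 3.14, 3.14].

## Interface

Orientations are given as a rotation vector (axis times angle).
In Python, from bench import bot, optics, spotter gives the robot as it stands. The module is installed in compiled form; this text tells all that it offers.
- The arm moves only by the shell command python3 -m creep 'ROWS' [OPENING] [FORCE]. ROWS is JSON, a list of rows, each a list of 6 numbers: the shift along the tool's x, y, z scaled (see below), then the turn, a rotation vector about the tool's x, y, z scaled (see below). A call has 1 to 5 rows; each row is the pose to reach, as a shift and turn from the pose measured when the call began, along the tool's axes at that moment; what a row does not reach only later rows make up. The controller multiplies each number of a shift by 250 mm and each number of a turn by 90 degrees. A row lasts 1/10 s, in which the tool goes at most 50 mm and 8.59 degrees, less where a joint would pass 70% of its speed; a pose out of reach is approached as far as the arm can. A call with a number of a shift or a turn outside -1 to 1 is refused whole. A call with a gripper value outside its range is refused whole. OPENING is the gripper's target within -1 to 1 (fully open at 1, half-way at 0, shut at -1), set as the call begins (- or left out, the last holds). The fingers move at their own pace and stop on an object; FORCE is the grip in N (left out, the last holds). Time passes only in rows, so rows that repeat a pose let the fingers close. It gives the time, the measured TCP pose, the force and the opening at its end, in the units of the state.
- bot.get_obs(): the state, without advancing time (a new reading comes with each control period).
- optics.camera(name): name is "scene" or "side" or "wrist"; returns a dict with "image" (400x640x3 uint8, red, green, blue), "depth" (400x640 float32, m along the optical axis (not along the pixel's ray), 0 where there is no reading), "fx", "fy", "cx", "cy" (pixels), "extrinsics" (4x4, takes a point from world to camera coordinates); the wrist camera has in their place "mount" (4x4, takes a point from camera to tool coordinates, whose origin is the TCP and whose axes are the tool frame's). Camera axes: x right, y up, looking along -z (the intrinsics and any distortion apply to the point x, -y, -z); pixel columns grow to the right and rows downward; lengths in m; the calibration is good to about 2 mm. A picture is of the moment at which its call begins: read the wrist's pose just before it.
- bot.close_job(): hands the job in, once; it reports no verdict.
Trained networks look in the newest picture that a camera, given by its name, has taken for a name from the list of things; names that differ only in an ending like _2 or _b are one class to them, and where a whole thing is asked for, a point or a joint stands for the part that bears it (a point fixed in the world has none). Each returns a list of dicts, best first, with "p" (0 to 1); they miss things now and then, are a little off and sometimes report something else, mostly with a low value. They report only what shows in the picture. A call takes as long as a camera call. They do not tell look-alikes from the thing itself.
- spotter.recognise(query, camera): "at" ([column, row] in pixels, amid what is visible of it).
- spotter.mark_of(query, camera): "at" ([column, row] in pixels: a listed point, or the origin of a listed thing).
The state is a dict: "time_s": time; "qpos": joint angles; "qd": joint speeds; "tau": joint torques, N m; "position": TCP position; "eef_rot": TCP orientation; "wrist_force": force on the tool from outside, world axes, zero at the start; "torque": the same for the moment, N m; "finger_gap": finger opening in m.
Only numpy, scipy, OpenCV 4.12 (cv2) and the standard library are available. Lean on these libraries where they do the work, as an engineer would, in place of code of your own. Each camera call takes 0.05 s, during which the arm holds its last target. There are 200 camera calls.

## Working session

There is one attempt and no reset: what is moved stays moved. The work goes in short steps, Python scripts to look and compute and a shell command to move; the robot and the scene stay as the last step left them, time stands still between calls to the robot, and variables do not carry over. Pictures are saved under pics/ and viewed, on a budget of 10 in all, crops included, one or two more only if the job needs it, and the job is handed in when it is done.

```bash
mkdir -p pics
cat > h.py <<'E'
import numpy as np, cv2
from scipy.spatial.transform import Rotation as R
from bench import bot, optics, spotter
def w2c(c):
    if 'extrinsics' in c: return np.array(c['extrinsics'])
    o=c['obs']; T=np.eye(4); T[:3,:3]=R.from_rotvec(o['eef_rot']).as_matrix(); T[:3,3]=o['position']
    return np.linalg.inv(T@np.array(c['mount']))
def shot(n):
    o=bot.get_obs(); c=optics.camera(n); c['obs']=o; return c
def p3(c,u,v,d=None):
    if d is None:
        p=c['depth'][int(v)-2:int(v)+3,int(u)-2:int(u)+3]; p=p[p>0]; d=np.median(p) if len(p) else np.nan
    q=np.array([(u-c['cx'])/c['fx']*d,-(v-c['cy'])/c['fy']*d,-d,1])
    return (np.linalg.inv(w2c(c))@q)[:3]
def save(c,f,crop=None,s=1):
    im=c['image'][...,::-1]
    if crop: a,b,e,g=crop; im=im[b:g,a:e]
    cv2.imwrite(f,cv2.resize(im,None,fx=s,fy=s,interpolation=cv2.INTER_CUBIC))
E
python3 - <<'E'
from h import *
np.set_printoptions(precision=4,suppress=True)
print({k:np.round(v,3) for k,v in bot.get_obs().items()})
for n in('scene','side'):
    c=shot(n); save(c,f'pics/{n}0.png'); print(n,[k for k in c if k not in('image','depth')])
    for q in('cover_blue','blue_press','cover_grey','tray_blue'):
        for f in(spotter.mark_of,):
            for r in f(q,n): print(q,np.round(r['at']),round(r['p'],2),p3(c,*r['at']))
E
```

```text
{'time_s': np.float64(0.0), 'qpos': array([-1.264,  0.287,  1.578, -0.   ,  1.279, -0.15 ]), 'qd': array([ 0.001, -0.002, -0.001,  0.001,  0.002,  0.   ]), 'tau': array([ -0.001, -40.598, -29.262,  -0.   ,   0.006,   0.   ]), 'position': array([ 0.298, -0.605,  0.255]), 'eef_rot': array([-0.458,  1.97 , -1.965]), 'wrist_force': array([-0.227,  0.267,  0.51 ]), 'torque': array([-0.007,  0.007, -0.016]), 'finger_gap': np.float64(0.085)}
scene ['fx', 'fy', 'cx', 'cy', 'extrinsics', 'obs']
cover_blue [331. 238.] 0.72 [ 0.4831 -0.0168  0.0053]
cover_blue [358. 189.] 0.63 [ 0.5267 -0.1916  0.0405]
blue_press [373. 181.] 0.78 [ 0.5083 -0.2356  0.051 ]
blue_press [332. 249.] 0.72 [0.4582 0.0124 0.0053]
cover_grey [249. 247.] 0.63 [0.5754 0.1501 0.0433]
tray_blue [358. 202.] 0.8 [ 0.5046 -0.1614  0.0237]
side ['fx', 'fy', 'cx', 'cy', 'extrinsics', 'obs']
cover_blue [420. 208.] 0.74 [ 0.5257 -0.2049  0.0436]
cover_blue [323. 229.] 0.56 [ 0.4825 -0.0112  0.004 ]
blue_press [431. 209.] 0.94 [ 0.5089 -0.226   0.0506]
blue_press [314. 229.] 0.76 [0.4738 0.0047 0.0056]
cover_grey [262. 192.] 0.69 [-0.0147 -0.0588  0.2961]
```

View pics/scene0.png

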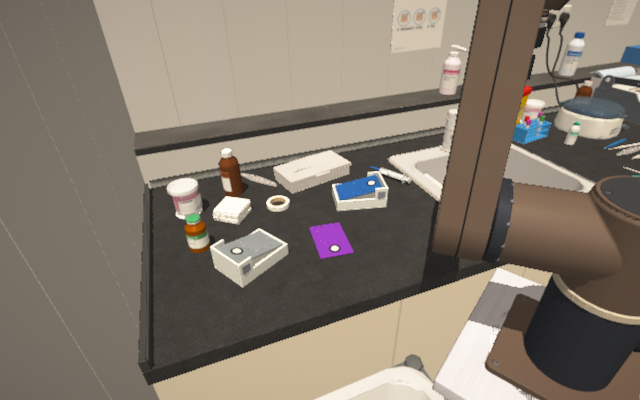

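View pics/side0.png

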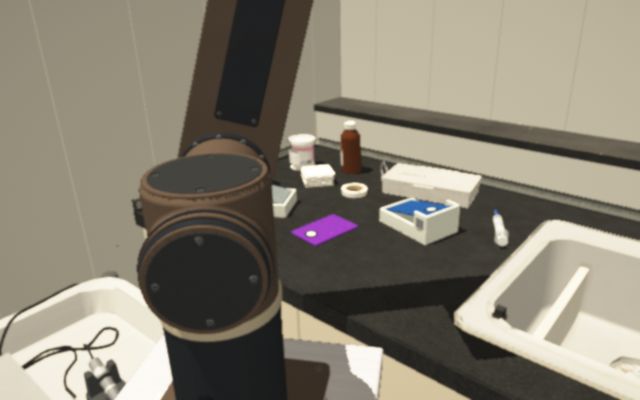

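The scene camera shows three candidates:
- A blue plate in a white tray at (358,190), with its spot at (373,183).
- A purple plate lying flat on the worktop at (331,240).
- A grey plate in a tray at (249,247).

The blue one in the tray, with one end raised, fits the description. I'll confirm it in a crop and measure its pose.

```bash
cat > m.py <<'E'
from h import *
np.set_printoptions(precision=4,suppress=True)
def blue(c):
    hsv=cv2.cvtColor(c['image'],cv2.COLOR_RGB2HSV)
    m=(hsv[...,0]>100)&(hsv[...,0]<122)&(hsv[...,1]>130)&(hsv[...,2]>50)&(c['depth']>0)
    v,u=np.nonzero(m); P=np.array([p3(c,a,b,c['depth'][b,a]) for a,b in zip(u,v)])
    k=(P[:,2]>.02)&(P[:,2]<.07)&(abs(P[:,0]-.52)<.1)&(abs(P[:,1]+.2)<.1); P=P[k]
    r=cv2.minAreaRect((P[:,:2]*1000).astype(np.float32)); 
    A=np.c_[P[:,:2],np.ones(len(P))]; g=np.linalg.lstsq(A,P[:,2],rcond=None)[0]
    print(len(P),'rect',r,'slope dir deg',np.degrees(np.arctan2(g[1],g[0])),'slope deg',np.degrees(np.arctan(np.hypot(g[0],g[1]))),'z',P[:,2].min(),P[:,2].max())
E
python3 - <<'E'
from m import *
for n in('scene','side'):
    c=shot(n); blue(c)
    if n=='scene': save(c,'pics/crop1.png',(310,160,410,225),7)
E
```

```text
604 rect ((532.4667358398438, -200.46368408203125), (110.93490600585938, 79.85821533203125), 45.50853729248047) slope dir deg -132.22869088321272 slope deg 12.490330699945458 z 0.029513896522865957 0.05690330700753443
387 rect ((528.5403442382812, -201.3711700439453), (96.25048828125, 76.80060577392578), 43.85060501098633) slope dir deg -132.34198737531085 slope deg 12.255610539846707 z 0.032475094701261975 0.05637516103480894
```

View pics/crop1.png

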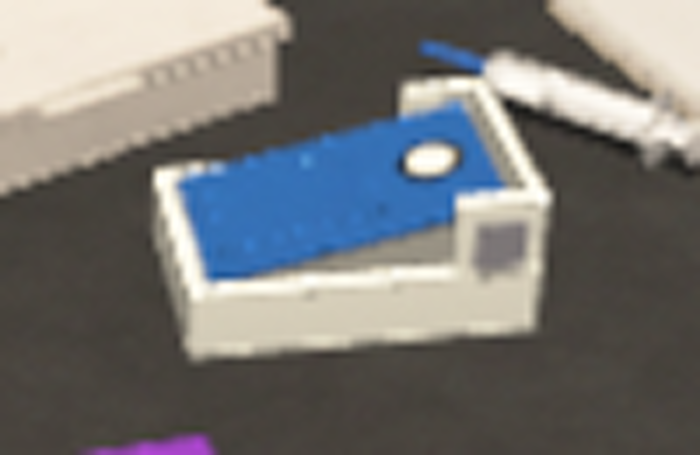

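The crop confirms it: a blue plate with its raised end between the high cheeks, and the white spot with its black rim at about (371,183) in the full image. The yaw is about -133°. Next I'll work out the approach.

```bash
cat > go.py <<'E'
from m import *
def plan(target,yaw=-133.):
    o=bot.get_obs(); M=R.from_rotvec(o['eef_rot']).as_matrix(); d=M.T@(np.array(target)-o['position'])
    best=None
    for k in range(4):
        a=np.radians(yaw+90*k); z=np.array([np.cos(a),np.sin(a),0]); y=np.array([0,0,-1.]); x=np.cross(y,z)
        rv=R.from_matrix(M.T@np.c_[x,y,z]).as_rotvec()
        if best is None or np.linalg.norm(rv)<np.linalg.norm(best[1]): best=(k,rv)
    print('t',o['time_s'],'pos',o['position'],'q',o['qpos'],'F',o['wrist_force'])
    print('M',M.tolist()); print('shift units',d/.25,'turn units',best[1]/(np.pi/2),'k',best[0])
E
python3 -c "
from go import *
plan([.507,-.228,.19])"
```

```text
t 0.6 pos [ 0.2977 -0.6058  0.2564] q [-1.264   0.2863  1.5767  0.      1.2786 -0.15  ] F [ 0.6064 -0.074  -0.4431]
M [[-0.8974742082065685, 2.8437714243184642e-05, 0.44106693913202033], [-0.4410669400270306, -6.779504685249654e-05, -0.8974742056566437], [4.380038802459518e-06, -0.9999999972975641, 7.338724159689641e-05]]
shift units [-1.4177  0.2654 -0.9871] turn units [-0.     -0.2314  0.    ] k 1
```

```bash
python3 -m creep '[[-0.8,0.05,-0.56,0,-0.23,0],[-0.8,0.05,-0.56,0,-0.23,0],[-0.8,0.05,-0.56,0,-0.23,0],[-0.8,0.05,-0.56,0,-0.23,0],[-0.8,0.05,-0.56,0,-0.23,0]]' -1 40; python3 -c "
from go import *
plan([.507,-.228,.19])"
```

```text
time_s: 1.1
position: [0.4163, -0.3898, 0.244]
eef_rot: [-0.753, 1.738, -1.739]
wrist_force: [0.6, -0.1, -0.3]
finger_gap: 0.0124
t 1.1 pos [ 0.4163 -0.3898  0.244 ] q [-0.9306  0.0674  1.8504  0.0003  1.2234 -0.1781] F [ 0.5856 -0.0607 -0.2682]
M [[-0.6834896026378976, 0.000495040290947768, 0.7299600797447754], [-0.7299602188962906, -0.00018305648971773947, -0.6834896087865571], [-0.00020473096496126386, -0.9999998607127062, 0.000486476926560217]]
shift units [-0.7205  0.2159 -0.1776] turn units [-0.0003 -0.0013 -0.0001] k 1
```

```bash
python3 -m creep '[[-0.72,0.22,-0.18,0,0,0],[-0.72,0.22,-0.18,0,0,0],[-0.72,0.22,-0.18,0,0,0],[-0.72,0.22,-0.18,0,0,0],[-0.72,0.22,-0.18,0,0,0]]'
python3 - <<'E'
from go import *
plan([.507,-.228,.19])
c=shot('wrist'); save(c,'pics/wrist1.png'); blue(c)
for q in('blue_press','cover_blue'):
  for r in spotter.mark_of(q,'wrist'): print(q,r,p3(c,*r['at']))
E
```

```text
time_s: 1.6
position: [0.5071, -0.2226, 0.1867]
eef_rot: [-0.759, 1.739, -1.731]
wrist_force: [-0.2, -0.5, -0.7]
finger_gap: 0.0002
t 1.6 pos [ 0.5071 -0.2226  0.1867] q [-0.5975  0.091   1.9354  0.0017  1.119   0.1484] F [-0.2359 -0.5225 -0.7286]
M [[-0.6791672080571961, -0.0023295897639901697, 0.7339798883561623], [-0.7339829665738975, 0.0034540440813529555, -0.6791590935553059], [-0.0009530368167414149, -0.9999913212578474, -0.004055752681112593]]
shift units [ 0.016  -0.0131  0.0145] turn units [ 0.0026  0.0025 -0.0006] k 1
12137 rect ((532.43896484375, -200.26220703125), (113.79740905761719, 76.82955932617188), 45.36179733276367) slope dir deg -134.72706938133814 slope deg 12.42589815693929 z 0.02786106971065616 0.0567299837449754
blue_press {'at': [322.9, 201.4], 'p': 0.83} [ 0.5092 -0.2271  0.0516]
blue_press {'at': [88.8, 28.5], 'p': 0.68} [0.4587 0.0057 0.0068]
cover_blue {'at': [323.0, 156.3], 'p': 0.82} [ 0.5333 -0.201   0.0434]
cover_blue {'at': [131.3, 23.5], 'p': 0.75} [ 0.4875 -0.0155  0.0057]
cover_blue {'at': [322.3, 201.7], 'p': 0.39} [ 0.5087 -0.2269  0.0517]
```

View pics/wrist1.png

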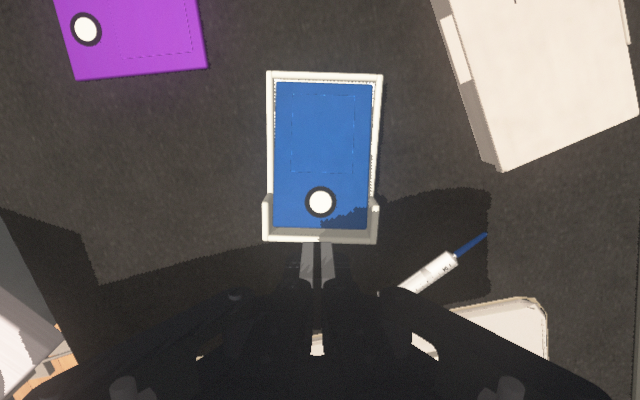

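The wrist view shows the blue tray squared up with the tool, and the press spot at (321,202), which is world (0.508,-0.227,0.051). The purple plate at top left is a look-alike. I'll descend to just above the spot, then press gently.

```bash
python3 -m creep '[[0.01,0.1,0.015,0,0,0],[0.01,0.25,0.015,0,0,0],[0.01,0.37,0.015,0,0,0],[0.01,0.39,0.015,0,0,0],[0.01,0.39,0.015,0,0,0]]'; python3 -c "
from go import *
plan([.508,-.227,.055])"
```

```text
time_s: 2.25
position: [0.5072, -0.2335, 0.0917]
eef_rot: [-0.753, 1.739, -1.74]
wrist_force: [-0.8, -0.4, -0.3]
finger_gap: -0.0001
t 2.25 pos [ 0.5072 -0.2335  0.0917] q [-0.613   0.2281  1.9769 -0.0006  0.9364  0.1411] F [-0.7985 -0.3972 -0.279 ]
M [[-0.6843899005986436, -0.00012893015440507138, 0.7291162097605524], [-0.7291160823568891, -0.0004960228460386129, -0.6843898687224105], [0.00044989678890594575, -0.999999868669167, 0.00024546797721752833]]
shift units [-0.0214  0.1468 -0.0156] turn units [-0.0002 -0.0021  0.0003] k 1
```

```bash
python3 -m creep '[[-0.02,0.0,-0.015,0,0,0],[-0.02,0.03,-0.015,0,0,0],[-0.02,0.05,-0.015,0,0,0],[-0.02,0.06,-0.015,0,0,0],[-0.02,0.07,-0.015,0,0,0]]'; python3 -c "
from go import *
plan([.508,-.227,.055])"
```

```text
time_s: 2.75
position: [0.508, -0.2275, 0.0747]
eef_rot: [-0.754, 1.738, -1.74]
wrist_force: [-2.0, 0.3, 3.3]
finger_gap: -0.0002
t 2.75 pos [ 0.508  -0.2275  0.0747] q [-0.6029  0.2517  1.9862 -0.001   0.9034  0.1511] F [-1.9936  0.339   3.3126]
M [[-0.684136840609393, -0.00021398482781548323, 0.7293536436677965], [-0.7293532806925562, -0.0008391905960951351, -0.6841367463469189], [0.0007584616028629698, -0.9999996249847479, 0.00041805066689595827]]
shift units [-0.0014  0.0787 -0.0014] turn units [-0.0003 -0.0019  0.0005] k 1
```

Contact is at the expected height, at about 3 N. Now I'll press down about 20 mm.

```bash
python3 -m creep '[[0,0.02,0,0,0,0],[0,0.04,0,0,0,0],[0,0.055,0,0,0,0],[0,0.07,0,0,0,0],[0,0.08,0,0,0,0]]'; python3 -m creep '[[0,0.01,0,0,0,0],[0,0.01,0,0,0,0],[0,0.01,0,0,0,0]]'
```

```text
time_s: 3.25
position: [0.508, -0.2279, 0.055]
eef_rot: [-0.755, 1.738, -1.74]
wrist_force: [-7.1, 0.9, 20.0]
finger_gap: 0.0005
time_s: 3.55
position: [0.5081, -0.2279, 0.055]
eef_rot: [-0.757, 1.74, -1.738]
wrist_force: [-8.1, 3.1, 19.9]
finger_gap: -0.0
```

There is a rigid stop at tip height 30 mm, with 20 N on the wrist, so the cover is seated. Next I'll retreat and check.

```bash
python3 -m creep '[[0,-0.04,0,0,0,0],[0,-0.2,0,0,0,0],[0,-0.4,0,0,0,0],[0,-0.5,0,0,0,0],[0,-0.5,0,0,0,0]]'; python3 -m creep '[[0,0,0,0,0,0],[0,0,0,0,0,0]]'
python3 - <<'E'
from go import *
c=shot('wrist'); save(c,'pics/wrist2.png'); blue(c)
for r in spotter.mark_of('blue_press','wrist'): print(r,p3(c,*r['at']))
c=shot('scene'); blue(c)
for r in spotter.mark_of('cover_grey','scene'): print(r,p3(c,*r['at']))
save(c,'pics/scene2.png',(190,150,430,300),3)
print(bot.get_obs()['time_s'],bot.get_obs()['wrist_force'])
E
```

```text
time_s: 4.05
position: [0.5114, -0.2293, 0.1852]
eef_rot: [-0.749, 1.73, -1.744]
wrist_force: [0.8, -0.4, 0.7]
finger_gap: 0.0001
time_s: 4.25
position: [0.5111, -0.2288, 0.1839]
eef_rot: [-0.75, 1.731, -1.743]
wrist_force: [0.2, -0.8, 0.9]
finger_gap: -0.0001
11713 rect ((533.047607421875, -200.14401245117188), (116.42064666748047, 76.37432861328125), 45.37238311767578) slope dir deg 128.68872057481857 slope deg 0.08232838368327285 z 0.02728421792625474 0.033666071719635204
{'at': [70.4, 28.1], 'p': 0.6} [0.4563 0.0061 0.0065]
{'at': [312.7, 196.0], 'p': 0.56} [ 0.5081 -0.2286  0.0317]
503 rect ((532.15234375, -197.53009033203125), (111.42141723632812, 75.54267120361328), 44.777923583984375) slope dir deg -77.33689037010433 slope deg 0.12597028384977865 z 0.027790761339235526 0.03403805678250338
{'at': [249.8, 248.9], 'p': 0.71} [0.5677 0.1555 0.0445]
4.45 [ 0.9339  0.2798 -0.0734]
```

View pics/wrist2.png

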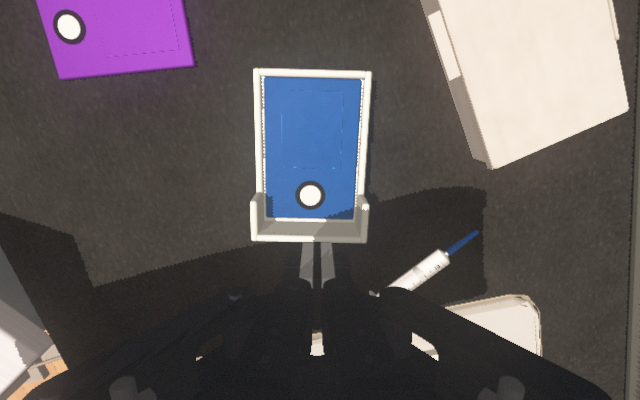

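View pics/scene2.png

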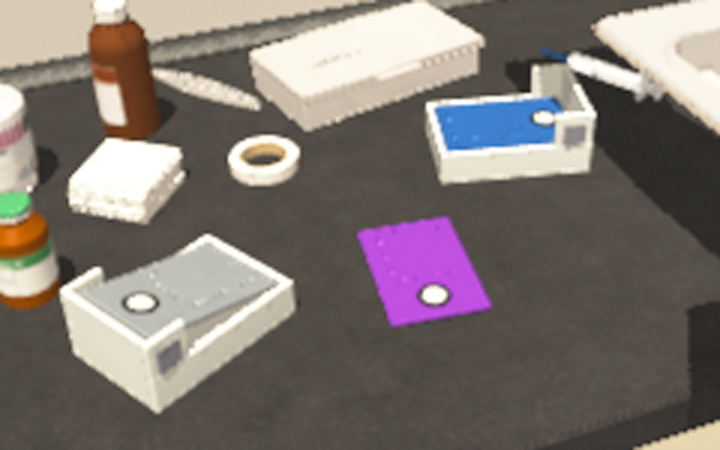

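The blue cover now lies level in its tray, with its spot at wrist pixel (311,195) and scene pixel (371,189). The grey cover is still propped open at scene pixel (250,248).

```bash
python3 -c "
from bench import bot
print(bot.close_job())"
```

```text
the job is handed in; nothing more can be done
None
```

The blue cover is pressed down and sits level and flush in its tray, and the grey-covered tray was left ajar. I pressed the white spot with the closed fingertips until they met the rigid stop at 30 mm height, with about 20 N on the wrist. I then lifted the arm clear and handed the job in at about 4.5 s.

- **Blue cover:** its slope measured about 0.1°, its top was about 30 mm above the worktop, and the press spot read 31.7 mm. Its centre moved about 1–3 mm (wrist and scene cameras) from where it was before the press. I did not measure the tray's own centre separately.
- **Grey cover:** it still looks propped open as before, and the robot never went near it. The network's mark for it moved by about two pixels between pictures. Turned into a position, that is about 9 mm, which I take to be detector scatter rather than real movement.
- **Robot:** it was touching nothing at the end, with the wrist force reading near zero.

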